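Clamp a carved tail fan and hold the spring lever

TASK

Lift the fan-shaped carved bird's tail up and off its peg on the wooden stand and stand it upright, foot down, in the middle of the open slot of the bench clamp, then let go of it. After that flip the steel safety catch beside the clamp's lever right over, clear of the lever, and only then pull the lever by its black hand grip fully towards the front of the clamp, so that the jaw grips the tail. The lever springs back, so finish still holding it fully pulled; leave the plain rectangular blank hanging on its peg and the other things on the bench where they are.

Things in the scene. Friction and masses are not known exactly. Their poses are not given: they have to be found in the camera images.
- tail: Carved light-wood tail, upright flat piece 14 mm thick (x), 170 mm tall (z), 0.12 kg; origin: centre of its underside. Foot 62 mm wide (y) up to 72 mm, then a hole 30 mm wide from 72 to 112 mm up; above it five rounded feathers, a fan 90 mm wide. Pinch the middle feather (24 mm wide, top at 170 mm on the z axis) across the 14 mm. Hangs by its hole's top edge on either peg.
- blank: Bystander: plain rectangular wooden blank of the same kind, 14 x 74 x 156 mm tall with the same hole, hanging on the other peg. Origin at the centre of its underside. Leave it hanging.
- stand: Fixed dark wooden stand, front = -x, origin: centre of its underside. Board (top edge 220 mm up) with two level 10 mm steel pegs at y = +70 and -70 mm, pointing to -x, top side 210 mm up; their ends, at x = -115 mm, turn up to 222 mm. Pieces hang at about x = -58 mm: raise one 20 mm (13 to 28), then draw it at least 70 mm along the stand's -x to clear the peg.
- clamp: Fixed bench clamp of grey metal on a dark base plate 190 x 280 x 20 mm. Origin on the table under it; -x is its front (towards the robot), z up. Slot centre at y = +70 mm, lever at y = -100 mm, catch hinge at y = -127 mm; the housing between slot and lever is 90 mm high.
- slot (a point): Centre of the floor of the clamp's slot (20 mm above the table), with the clamp's axes. The slot runs along y, 90 mm long, open at both ends; 24 mm wide (x -12 to +12 mm) between the fixed jaw (+x) and the moving jaw (-x). Jaws stand 60 mm above the floor, with flared lips to 75 mm. The tail's foot goes in with its thickness along x, either face forward.
- jaw: The moving steel jaw of the clamp, on springs; its slot-side face is 12 mm in front of (-x of) the slot centre with the lever at rest. Pulling the lever drives it about 14 mm along +x; it pushes the tail's foot against the fixed jaw and presses it with about 7 N.
- lever (a joint): Lever angle (rad): 0 at rest, leaning 0.35 rad from vertical to the clamp's +x; 0.9 fully pulled, at the stop, leaning 0.55 rad to the clamp's -x. A return spring resists with 2 N at the hand grip at rest, 6 N fully pulled, and takes it back when let go. The closed catch stops it at about 0.14 rad: do not force it.
- handle: The L-shaped lever: steel rod of 12 mm diameter with a level black hand grip at its top. Origin on its hinge axis (along the clamp's y), in the plane of the rod, 60 mm above the table. At lever angle q the grip's centre line is 170*sin(0.35-q) mm along the clamp's x and 170*cos(0.35-q) mm above this point.
- grip (a point): Point on the centre line of the black hand grip, 48 mm to the clamp's -y side of the rod. The grip is a bar of 22 mm diameter along the clamp's y, free for 75 mm beyond the rod (10 mm off the rod to 85 mm). It may be pinched from above by fingers that close along the clamp's x, between which it turns freely.
- catch (a joint): Angle of the safety catch (rad): 0 closed (standing nearly upright, its nib in front of the lever's rod), 1.7 flipped right over, lying level on the side away from the slot. It turns about an axis along the clamp's x, 70 mm above the table at the clamp's y = -127 mm. Light: less than 1 N pushes it; past about 0.3 rad it falls over by its own weight and stays.
- catch_tab (a point): Point on the broad slot-side (+y) face of the catch's steel plate, 50 mm in front (-x) of the lever's hinge, 65 mm above the catch's hinge. Plate 80 mm long (x), 6 mm thick, standing 80 mm above its hinge. Push it here with shut fingers along the clamp's -y by about 60 mm. On its +y side nothing within 90 mm rises above 95 mm from the table, save the lever, 50 mm farther back.
- glue: Bystander: white round glue bottle, 54 mm across, 130 mm tall; origin at the centre of its underside. Leave alone.
- varnish: Bystander: amber glass jar with a steel cap, 64 mm across, 70 mm tall; origin at the centre of its underside. Leave alone.
- pot: Bystander: white ceramic cup, 76 mm across, 85 mm tall; origin at the centre of its underside. Leave alone.
- sander: Bystander: cork sanding block, 45 x 80 x 28 mm high; origin at the centre of its underside. Leave alone.
- brush: Bystander: brush lying on the table, about 200 mm long along its x axis. Leave alone.
- bird: Bystander: small carved wooden bird on a round foot, about 115 mm long (its x axis) and 85 mm tall; origin at the centre of its underside. Leave alone.
There are look-alikes about, which are no part of the job. Leave any pink or turquoise look-alike of the tail alone.

How it is judged:
On the way, in this order (a step that is already met when the one before it is completed fails the run):
1. the tail is lifted off its peg, clear of the stand (x of tail in the frame of stand below -0.12 m and height (world z) of tail above 0.05 m and contact force between tail and stand below 0.05 N), for 0.1 s.
2. the tail stands in the clamp's slot, let go (x of tail in the frame of slot between -0.014 and 0.014 m and y of tail in the frame of slot between -0.02 and 0.02 m and z of tail in the frame of slot between -0.004 and 0.006 m and angle between tail's own z axis and vertical below 0.16 rad and contact force between the fingers and tail below 0.1 N), for 0.2 s.
3. the safety catch is flipped right over, the lever still at rest (value of joint catch above 1.3 rad and value of joint lever below 0.2 rad), for 0.1 s.
4. the lever is fully pulled and the jaw grips the tail (value of joint lever above 0.8 rad and contact force between jaw and tail above 2 N), for 0.2 s.
At the end, for the whole second after the job is handed in: Fingers hold the lever at 0.8 rad or more with over 1 N; catch past 1.3 rad; tail in the slot within 14 mm across and 20 mm along of its centre, foot on the floor (-4 to +6 mm), within 0.16 rad of upright, pressed by the jaw with over 2 N, at rest, not touched by the robot (all of step 2 and all of step 4 and contact force between the fingers and handle above 1 N and value of joint catch above 1.3 rad and contact force between the arm and tail below 0.1 N and linear speed of tail below 0.03 m/s and horizontal distance between tail and stand above 0.13 m); the arm keeps its last pose, push and grip.
It fails at once if the lever is forced while the catch is closed (value of joint lever above 0.2 rad and value of joint catch below 0.6 rad).
It fails at once if a bystander is disturbed: moved by more than 40 mm (distance of any of blank, glue, varnish, pot, sander, brush, bird from where it was at the start of the episode above 0.04 m).
It also fails if it takes over 59 s, if anything falls off the work surface, if the arm or the gripper's body presses on something with over 40 N, if the wrist force passes 120 N, or if a joint passes its speed limit or range.

ROBOT

A 6-joint arm with a two-finger parallel gripper is mounted at the origin on the work surface. World frame = base frame: x ahead of the robot, y to its left, z up, the work surface at z = 0. Lengths are in m, angles in rad, forces in N, time in s.
With the tool pointing down it reaches from about 0.425 to 0.925 m from the base axis. Payload 12.5 kg.
Tool frame: the origin (TCP) lies on the mounting face of the last link; the fingertips stand 173 mm ahead of it and the grasp point (between the pads) lies 155 mm ahead of it; z points along the fingers, x is the direction in which the jaws open and shut, and the axes are right-handed (so a half turn about z gives the same grasp; the last joint's range is limited). The gripper opens to 85 mm and grips with 20 to 120 N. Pads are 22 mm wide; open, the fingers measure 114 mm over their backs; the gripper's body (76 mm by 85 mm) begins 54 mm behind the grasp point. The pads swing forward as they close: fully open they stand 13 mm farther back than shut.
Start: joints at [-1.443, 0.491, 1.559, -0, 1.092, -0.106], TCP at [0.145, -0.608, 0.405] pointing down, gripper open.
Joint ranges: [-3.1, 3.1], [-0.84, 2.19], [0.05, 2.79], [-1.13, 4.28], [0.06, 2.93], [-2.69, 2.69]. Speed limits (rad/s): [2.22, 2.22, 2.79, 3.14, 3.14, 3.14].

INTERFACE

Orientations are given as a unit quaternion [x, y, z, w].
In Python, from rig import manip, optics gives the robot as it stands. Calls block until the motion is done:
- manip.move_ptp(position, orientation): joint-space move of the TCP to a pose.
- manip.move_l(position, attitude=None, speed=0.15): straight line of the TCP; attitude=None keeps the orientation; speed is the mean speed in m/s.
- manip.goto_joints(angles): joint-space move.
- manip.open_jaws() and manip.gripper_close(force=None): open the fingers fully, or close them until they stop; force is the grip in N (None keeps the last).
- manip.wait(seconds).
- manip.ik(position, orientation): joint angles nearest the present ones, or None.
- manip.read_state(): the state.
- optics.grab_frame(name): name is "scene" or "top" or "wrist"; returns (picture, depth): 400x640x3 uint8, blue, green, red; 400x640 float32, m along the optical axis (not along the pixel's ray), 0 where there is no reading.
- optics.calibration(name): a dict with "intrinsics" (3x3 intrinsics, pixels), "cam_to_world" (4x4, takes a point from camera to world coordinates). Camera axes: x right, y down, z forward; pixel columns grow to the right and rows downward; lengths in m; the calibration is good to about 2 mm. A picture is of the moment at which its call begins: read the wrist's pose just before it. calibration takes no time and is no camera call; for the wrist camera it gives the pose at the moment of the call.
A pose or a line that the arm cannot do raises manip.MotionError and nothing moves.
- manip.sign_off(): hands the job in, once; it reports no verdict.
The state is a dict: "clock": time; "joint_positions": joint angles; "qvel": joint speeds; "effort": joint torques, N m; "eef_pos": TCP position; "ee_rot": TCP orientation; "force": force on the tool from outside, world axes, zero at the start; "ft_torque": the same for the moment, N m; "finger_gap": opening from 0.0 (shut) to 1.0 (fully open).
Only numpy, scipy, OpenCV 4.12 (cv2) and the standard library are available. Lean on these libraries where they do the work, as an engineer would, in place of code of your own. Each camera call takes 0.05 s, during which the arm holds its last target. There are 200 camera calls.

## Working session

There is one attempt and no reset: what is moved stays moved. The work goes in short steps, each a Python script; the robot and the scene stay as the last script left them, time stands still between calls to the robot, and variables do not carry over. Pictures are saved under pics/ and viewed, about 8 in all and at most 12, crops included, and the job is handed in when it is done.

```bash
mkdir -p pics; ls
python3 - <<'E'
from rig import manip, optics
import cv2, numpy as np
for n in ("scene","top"):
    p,d=optics.grab_frame(n); cv2.imwrite(f"pics/{n}0.png",p); np.savez(f"{n}0.npz",p=p,d=d,**optics.calibration(n))
    print(n,optics.calibration(n))
print(manip.read_state())
E
```

```text
pics
scene {'intrinsics': array([[408.47716546,   0.        , 317.51615616],
       [  0.        , 408.47716546, 202.46983993],
       [  0.        ,   0.        ,   1.        ]]), 'cam_to_world': array([[-0.8482922 ,  0.43146786, -0.30697855,  0.9007897 ],
       [ 0.52942439,  0.70255636, -0.47552537,  0.45449512],
       [ 0.01049582, -0.56590639, -0.82440269,  1.0996079 ],
       [ 0.        ,  0.        ,  0.        ,  1.        ]])}
top {'intrinsics': array([[441.15509466,   0.        , 311.64814575],
       [  0.        , 441.15509466, 191.60551344],
       [  0.        ,   0.        ,   1.        ]]), 'cam_to_world': array([[-0.01433971, -0.99012089,  0.13948114,  0.37990574],
       [-0.99988641,  0.01484673,  0.00259518, -0.07474765],
       [-0.00464038, -0.13942808, -0.99022133,  1.38457788],
       [ 0.        ,  0.        ,  0.        ,  1.        ]])}
{'clock': 0.1, 'joint_positions': array([-1.44261840e+00,  4.91470709e-01,  1.55939711e+00, -3.14270327e-05,
        1.09171348e+00, -1.05634152e-01]), 'qvel': array([-0.00029246, -0.00234621, -0.00238874,  0.00036053,  0.0005559 ,
       -0.00036263]), 'effort': array([ 2.19313479e-03, -6.19444156e+01, -2.62027699e+01, -1.35650066e-04,
        2.90211130e-03, -4.62521839e-06]), 'eef_pos': array([ 0.14479913, -0.60795763,  0.40420088]), 'ee_rot': array([ 7.84761542e-01, -6.19797610e-01, -3.63203804e-04, -3.35609892e-04]), 'force': array([0.28274548, 0.47523672, 0.37638351]), 'ft_torque': array([-0.02526744,  0.04737306, -0.00975663]), 'finger_gap': 1.0000669984080082}
```

View pics/scene0.png

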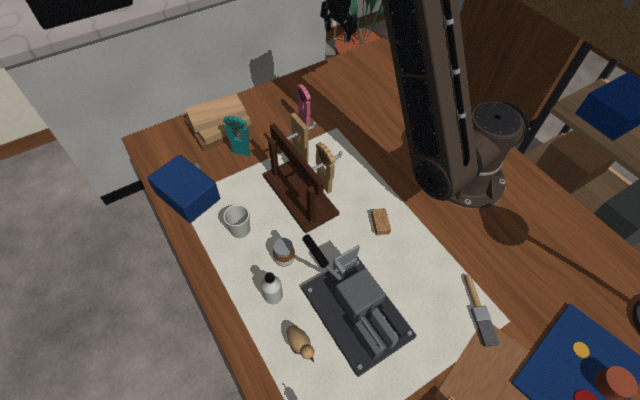

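View pics/top0.png

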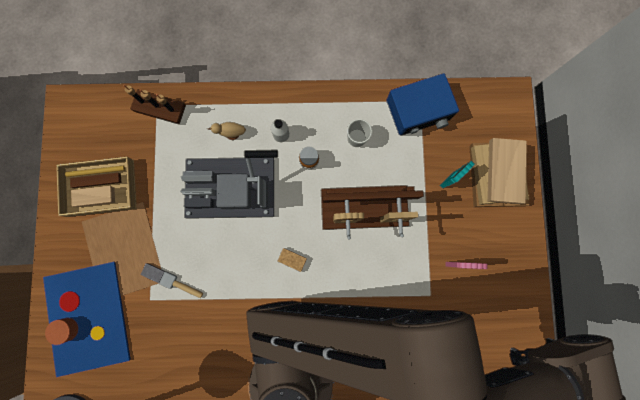

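The tail could be any of four things: the light wood pieces on the stand at scene (326,167) and (299,135), the turquoise one (236,135) and the pink one (304,105). The last two are ruled out as look-alikes. A close crop should settle which of the two wood pieces is fan-shaped.

```bash
cat > h.py <<'E'
import numpy as np, cv2
def cloud(n):
    z=np.load(n+".npz"); d=z['d']; K=z['intrinsics']; T=z['cam_to_world']
    v,u=np.mgrid[:d.shape[0],:d.shape[1]]
    P=np.stack([(u-K[0,2])/K[0,0]*d,(v-K[1,2])/K[1,1]*d,d],-1)@T[:3,:3].T+T[:3,3]
    P[d==0]=np.nan
    return z['p'],P
E
python3 - <<'E'
from h import *
p,P=cloud("scene0"); q,Q=cloud("top0")
a=cv2.resize(p[95:235,255:360],None,fx=3.8,fy=3.8,interpolation=2)
b=cv2.resize(q[180:245,315:425],None,fx=3.4,fy=3.4,interpolation=2); c=cv2.resize(q[145:225,175:285],None,fx=3.4,fy=3.4,interpolation=2)
H=np.zeros((560,800,3),np.uint8)
H[:a.shape[0],:a.shape[1]]=a[:560,:]; H[:b.shape[0],405:405+b.shape[1]]=b; H[240:240+c.shape[0],405:405+c.shape[1]]=c
cv2.imwrite("pics/crop1.png",H)
# stand/clamp top-view points
for n,(u,v) in dict(pegA=(348,236),pegB=(400,236),pieceA=(350,216),pieceB=(400,216),board_l=(325,190),board_r=(418,190),clamp_tl=(187,160),clamp_bl=(187,214),clamp_br=(272,214),clamp_tr=(272,160),grip=(262,154)).items(): print(n,Q[v,u].round(4))
E
```

```text
pegA [ 0.4247 -0.1655  0.2206]
pegB [ 0.4228 -0.3024  0.2182]
pieceA [ 0.4737 -0.1685  0.2634]
pieceB [ 0.4724 -0.2972  0.2559]
board_l [ 0.576  -0.1129  0.0238]
board_r [ 0.5443 -0.3556  0.2179]
clamp_tl [0.6781 0.3202 0.0234]
clamp_bl [0.507  0.3147 0.0277]
clamp_br [0.5036 0.0527 0.0219]
clamp_tr [0.6751 0.0527 0.0183]
grip [0.6473 0.0602 0.2253]
```

View pics/crop1.png

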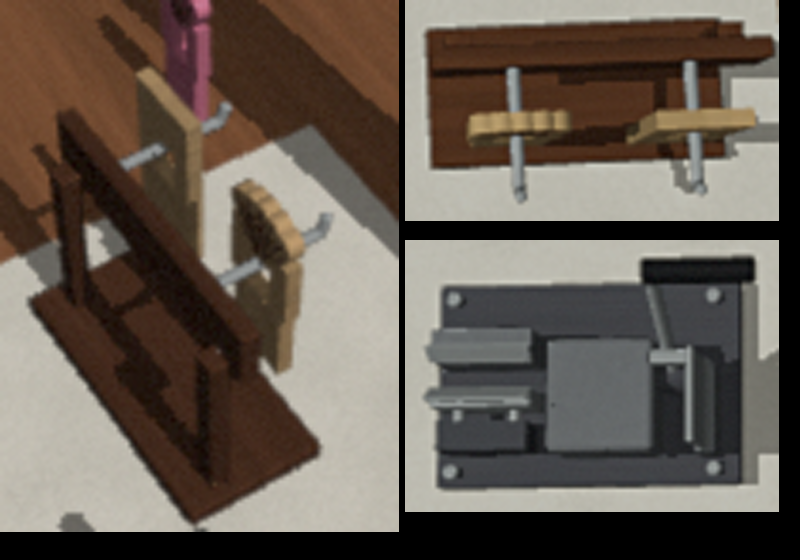

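The crop shows the scalloped fan on the peg with y ≈ -0.168: scene (326,167), top (350,214). The plain blank hangs on the other peg, so the first piece is the tail. The clamp's slot is at its left (+y), and the lever and catch at its right. Next I'll fit poses from the depth data.

Run:
```python
from h import *
q,Q=cloud("top0"); p,P=cloud("scene0")
def sel(C,x,y,z): 
    return C[(C[...,0]>x[0])&(C[...,0]<x[1])&(C[...,1]>y[0])&(C[...,1]<y[1])&(C[...,2]>z[0])&(C[...,2]<z[1])]
def rect(n,s):
    r=cv2.minAreaRect((s[:,:2]*1000).astype(np.float32)); print(n,len(s),np.round(r[0],1),np.round(r[1],1),round(r[2],2), 'z',np.percentile(s[:,2],[5,50,95]).round(4))
for nm,C in (("top",Q),("scene",P)):
    print(nm)
    rect("base",sel(C,(.48,.72),(.0,.36),(.012,.03)))
    rect("house",sel(C,(.48,.72),(.1,.25),(.082,.098)))
    rect("lips",sel(C,(.48,.72),(.2,.36),(.085,.11)))
    rect("boardtop",sel(C,(.48,.62),(-.4,-.08),(.212,.226)))
    rect("tailtop",sel(C,(.44,.51),(-.23,-.10),(.228,.3)))
    rect("blanktop",sel(C,(.44,.51),(-.37,-.24),(.228,.3)))
    rect("grip",sel(C,(.55,.72),(-.0,.15),(.205,.24)))
    s=sel(C,(.5,.7),(.05,.14),(.1,.2)); rect("catch+rod",s)
    s=sel(C,(.5,.6),(.05,.14),(.14,.16)); 
    if len(s): rect("catchtop",s)
    s=sel(C,(.4,.44),(-.22,-.10),(.2,.23)); rect("pegend",s)
    s=sel(C,(.48,.72),(.2,.36),(.03,.12))
    for y0 in (.24,.27,.29):
      t=s[abs(s[:,1]-y0)<.008]; t=t[np.argsort(t[:,0])]; print(y0,[(round(a*1000),round(b*1000)) for a,b in t[::max(1,len(t)//25)][:,[0,2]]])
```

```text
top
base 2744 [591.7 189.2] [190.9 280.1] 0.03 z [0.0149 0.0196 0.0249]
house 1100 [571.6 178.9] [151.5 104.9] 84.77 z [0.0842 0.0893 0.0942]
lips 344 [582.3 257.3] [130.3  95.7] 78.56 z [0.0856 0.0908 0.0975]
boardtop 696 [ 511.3 -234.8] [ 61.7 269.6] 1.64 z [0.2147 0.2191 0.223 ]
tailtop 194 [ 475.4 -165.7] [14.6 75.3] 1.0 z [0.2393 0.2612 0.2679]
blanktop 187 [ 476.6 -305.6] [14.2 75.2] 1.32 z [0.2367 0.253  0.2572]
grip 273 [649.4  64. ] [89.2 20.1] 89.58 z [0.2187 0.2275 0.2325]
catch+rod 266 [581.  89.] [117.9  38.4] 25.26 z [0.1138 0.1396 0.1848]
catchtop 77 [563.7  81.6] [81.3 34. ] 22.85 z [0.1435 0.1479 0.153 ]
pegend 29 [ 427.9 -166.5] [21.9  8.5] 3.93 z [0.2076 0.2131 0.2236]
0.24 [(525, 51), (526, 43), (529, 47), (532, 47), (534, 79), (536, 32), (539, 34), (541, 72), (544, 75), (547, 73), (550, 77), (555, 57), (563, 66), (564, 83), (564, 78), (568, 96), (571, 95), (575, 86), (602, 86), (603, 81), (604, 39), (607, 80), (611, 89), (613, 95), (617, 91), (625, 81), (628, 77)]
0.27 [(525, 58), (526, 76), (529, 77), (532, 76), (535, 78), (538, 73), (541, 74), (545, 71), (548, 
[... 1404 characters left out ...]
, 84), (614, 92), (618, 95), (620, 95), (624, 82), (627, 80), (630, 82), (635, 78), (636, 80), (637, 33), (637, 69)]
0.27 [(528, 72), (534, 77), (538, 72), (543, 73), (547, 76), (552, 71), (555, 65), (556, 66), (573, 95), (576, 97), (579, 91), (582, 63), (583, 86), (583, 63), (584, 70), (606, 82), (613, 92), (617, 96), (619, 96), (622, 79), (627, 80), (631, 82), (635, 78), (637, 71), (637, 70), (638, 49)]
0.29 [(528, 71), (533, 72), (538, 77), (543, 76), (546, 73), (551, 71), (555, 57), (556, 65), (572, 97), (575, 89), (579, 84), (581, 90), (582, 38), (583, 45), (583, 63), (584, 62), (612, 90), (617, 95), (619, 92), (621, 82), (626, 81), (630, 83), (634, 82), (636, 66), (637, 77), (637, 57)]
```

Run:
```python
from h import *
for n in ("top0","scene0"):
    q,Q=cloud(n)
    def sel(x,y,z): return Q[(Q[...,0]>x[0])&(Q[...,0]<x[1])&(Q[...,1]>y[0])&(Q[...,1]<y[1])&(Q[...,2]>z[0])&(Q[...,2]<z[1])]
    e=lambda s:(np.percentile(s,[0,2,98,100],axis=0)*1000).round(0).tolist()
    print(n); s=sel((.56,.585),(.215,.4),(.084,.11)); print('mov lip',len(s),e(s)[0],e(s)[3])
    s=sel((.6,.63),(.215,.4),(.084,.11)); print('fix lip',len(s),e(s)[0],e(s)[3])
    s=sel((.48,.72),(.09,.25),(.084,.096)); print('house+',e(s))
    s=sel((.48,.72),(-.05,.15),(.212,.235)); print('grip',len(s),e(s)[0],e(s)[3])
    s=sel((.5,.61),(.03,.13),(.135,.165)); print('catch',len(s),e(s)); 
    for z in (.1,.12,.14,.15): 
        s=sel((.5,.61),(.03,.12),(z-.006,z+.006)); print(z,len(s),np.median(s,axis=0).round(4) if len(s) else '')
    for z in (.12,.15,.18,.2):
        s=sel((.6,.7),(.03,.13),(z-.008,z+.008)); print('rod',z,len(s),np.median(s,axis=0).round(4) if len(s) else '')
    s=sel((.44,.52),(-.23,-.1),(.25,.3)); print('tail',e(s)[0],e(s)[3], 'slope',np.polyfit(s[:,1],s[:,0],1))
    s=sel((.44,.52),(-.23,-.1),(.262,.3)); print('tail tip',len(s),s.mean(0))
    s=sel((.44,.52),(-.37,-.24),(.245,.3)); print('blank',e(s)[0],e(s)[3],np.polyfit(s[:,1],s[:,0],1))
```

```text
top0
mov lip 99 [566.0, 228.0, 84.0] [579.0, 319.0, 101.0]
fix lip 138 [602.0, 229.0, 84.0] [630.0, 318.0, 100.0]
house+ [[522.0, 118.0, 84.0], [524.0, 121.0, 85.0], [619.0, 240.0, 95.0], [630.0, 250.0, 96.0]]
grip 269 [639.0, 19.0, 216.0] [660.0, 109.0, 235.0]
catch 116 [[521.0, 76.0, 135.0], [524.0, 76.0, 135.0], [601.0, 111.0, 154.0], [601.0, 114.0, 156.0]]
0.1 21 [0.5563 0.075  0.0971]
0.12 25 [0.5771 0.0759 0.1164]
0.14 66 [0.592  0.0864 0.1381]
0.15 71 [0.5579 0.0803 0.1485]
rod 0.12 14 [0.6095 0.1014 0.1223]
rod 0.15 14 [0.6201 0.1024 0.1483]
rod 0.18 15 [0.6319 0.1027 0.1807]
rod 0.2 11 [0.639  0.1019 0.1994]
tail [468.0, -203.0, 250.0] [482.0, -128.0, 272.0] slope [-0.01711438  0.47232082]
tail tip 82 [ 0.47535774 -0.1637839   0.26548708]
blank [470.0, -342.0, 245.0] [483.0, -268.0, 259.0] [-0.01574453  0.47170255]
scene0
mov lip 225 [569.0, 228.0, 84.0] [585.0, 318.0, 100.0]
fix lip 140 [608.0, 227.0, 84.0] [622.0, 317.0, 101.0]
house+ [[525.0, 105.0, 84.0], [529.0, 121.0, 85.0], [624.0, 240.0, 94.0], [626.0, 250.0, 96.0]]
grip 332 [643.0, 18.0, 214.0] [665.0, 110.0, 234.0]
catch 161 [[526.0, 76.0, 135.0], [529.0, 76.0, 136.0], [605.0, 112.0, 153.0], [606.0, 115.0, 155.0]]
0.1 38 [0.5616 0.0795 0.0999]
0.12 41 [0.5723 0.0805 0.121 ]
0.14 102 [0.596  0.0856 0.1378]
0.15 78 [0.5663 0.0801 0.1488]
rod 0.12 23 [0.6053 0.1046 0.124 ]
rod 0.15 20 [0.6224 0.1046 0.1504]
rod 0.18 13 [0.6371 0.1075 0.1795]
rod 0.2 12 [0.6436 0.1063 0.1982]
tail [469.0, -203.0, 250.0] [487.0, -128.0, 270.0] slope [-0.0437687   0.47316488]
tail tip 81 [ 0.47904659 -0.1638117   0.26562201]
blank [472.0, -346.0, 245.0] [488.0, -268.0, 258.0] [-0.02597178  0.47302821]
```

Slot centre is about (0.593, 0.273), so clamp y ≈ 0.203. The grip is at (0.651, 0.055, 0.220) and the catch face at y ≈ 0.080. The tail is at (0.477, -0.1655) with its underside at z ≈ 0.098. Before moving I'll check that the arm can reach all of these.

```bash
cat >> h.py <<'E'
CX,CY=.5933,.273          # slot centre, world
G=.155                    # TCP above grasp point; also tail grasp height
TAIL=(.477,-.1655,.098)
def bar(q): return (CX+.17*np.sin(.35-q), CY-.218, .06+.17*np.cos(.35-q)+G)
E
python3 - <<'E'
from h import *
from rig import manip
zt=.098+.310
W=dict(pre=(.477,-.1655,zt+.08),grasp=(.477,-.1655,zt),up=(.477,-.1655,zt+.02),out=(.400,-.1655,zt+.02),out2=(.397,-.1655,zt+.02),hi=(.40,-.1655,zt+.15),over=(CX,CY,zt+.15),put=(CX,CY,.331),catch0=(CX-.05,.125,.40),catch1=(CX-.05,.125,.297),catch2=(CX-.05,.03,.297),b0=bar(0),b9=bar(.95))
for Q in ([1,0,0,0],[0,1,0,0]):
    print(Q)
    for k,w in W.items():
        j=manip.ik(w,Q); print(k,None if j is None else np.round(j,2))
E
```

```text
[1, 0, 0, 0]
pre [-0.46  0.24  1.73 -0.    1.18 -0.46]
grasp [-0.46  0.32  1.84 -0.    0.98 -0.46]
up [-0.46  0.29  1.82 -0.    1.03 -0.46]
out [-0.55  0.19  1.97 -0.    0.98 -0.55]
out2 [-0.55  0.18  1.98 -0.    0.98 -0.55]
hi [-0.55  0.07  1.75 -0.    1.32 -0.55]
over [ 0.33  0.43  1.25 -0.    1.46  0.33]
put [ 0.33  0.61  1.56 -0.    0.97  0.33]
catch0 [ 0.11  0.4   1.73 -0.    1.01  0.11]
catch1 [ 0.11  0.53  1.84 -0.    0.77  0.11]
catch2 [-0.07  0.52  1.87 -0.    0.76 -0.07]
b0 [-0.02  0.56  1.52 -0.    1.06 -0.02]
b9 [-0.02  0.38  1.92 -0.    0.85 -0.02]
[0, 1, 0, 0]
pre [-0.46  0.24  1.73 -0.    1.18  2.68]
grasp [-0.46  0.32  1.84 -0.    0.98  2.68]
up [-0.46  0.29  1.82 -0.    1.03  2.68]
out [-0.55  0.19  1.97 -0.    0.98  2.6 ]
out2 [-0.55  0.18  1.98 -0.    0.98  2.59]
hi [-0.55  0.07  1.75 -0.    1.32  2.6 ]
over None
put None
catch0 None
catch1 None
catch2 None
b0 None
b9 None
```

Run:
```python
from h import *
from rig import manip,optics
Q=[1,0,0,0]; x,y,b=TAIL; z=b+2*G
s=manip.read_state(); p=s['eef_pos']
manip.move_l([p[0],p[1],.54],speed=.25)
manip.move_ptp([x,y,.54],Q)
manip.move_l([x,y,z],Q,speed=.15)
manip.gripper_close(40)
s=manip.read_state(); print(s['clock'],s['finger_gap'],s['force'],s['eef_pos'])
manip.move_l([x,y,z+.02],speed=.08)
s=manip.read_state(); print(s['clock'],s['finger_gap'],s['force'])
p,d=optics.grab_frame("scene"); np.savez("scene1.npz",p=p,d=d,**optics.calibration("scene"))
q,d=optics.grab_frame("top"); np.savez("top1.npz",p=q,d=d,**optics.calibration("top"))
a=cv2.resize(p[95:235,255:400],None,fx=3.2,fy=3.2); w,_=optics.grab_frame("wrist"); w=cv2.resize(w,(320,200))
H=np.zeros((448,800,3),np.uint8); H[:,:a.shape[1]]=a; H[:200,470:790]=w
cv2.imwrite("pics/lift.png",H)
```

```text
4.4667 0.15876151274809241 [-0.846736    1.11477117  3.21632476] [ 0.47700597 -0.16549017  0.40812168]
4.8667 0.15603055421284523 [ 0.14623375 -0.72014895 -1.10079386]
```

View pics/lift.png

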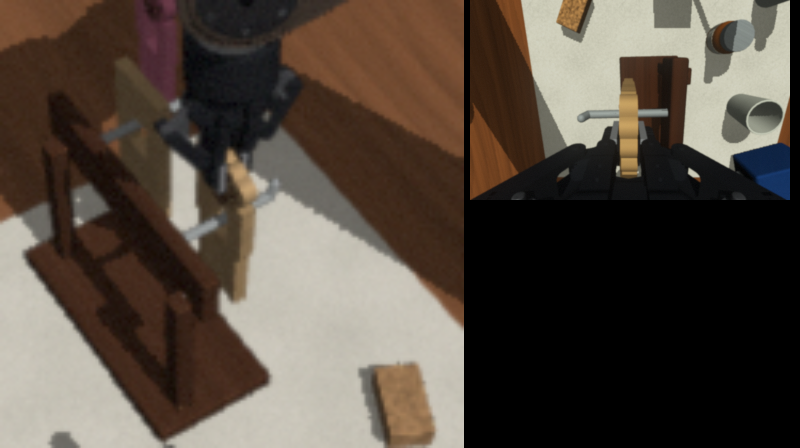

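The tail is gripped: gap ≈ 13 mm, and the wrist carries about 1.1 N, which matches its weight. The crop shows the peg at (230,212) still running through the raised hole. Next I draw it out and carry it over the slot.

Run:
```python
from h import *
from rig import manip,optics
x,y,b=TAIL; z=b+2*G
manip.move_l([.398,y,z+.02],speed=.12)
s=manip.read_state(); print(s['clock'],s['finger_gap'],s['force'])
manip.wait(.15)
manip.move_l([.398,y,z+.14],speed=.25)
manip.move_l([CX,CY,z+.14],speed=.25)
manip.move_l([CX,CY,.115+2*G],speed=.2)
manip.wait(.3)
s=manip.read_state(); print(s['clock'],s['finger_gap'],s['force'],s['eef_pos'])
for n in ("scene","top"):
    p,d=optics.grab_frame(n); np.savez(n+"2.npz",p=p,d=d,**optics.calibration(n))
    q,Q=cloud(n+"2")
    def sel(x,y,z): return Q[(Q[...,0]>x[0])&(Q[...,0]<x[1])&(Q[...,1]>y[0])&(Q[...,1]<y[1])&(Q[...,2]>z[0])&(Q[...,2]<z[1])]
    for zz in (.13,.15,.17,.19):
        t=sel((.57,.62),(.22,.33),(zz-.01,zz+.01))
        if len(t): print(n,zz,len(t),t.min(0).round(4),np.median(t,0).round(4),t.max(0).round(4))
    if n=="scene": cv2.imwrite("pics/over.png",cv2.resize(p[230:390,280:430],None,fx=3.7,fy=3.7))
w,_=optics.grab_frame("wrist");
```

```text
5.825 0.1545625176265198 [ 0.29582532  0.12584545 -1.35208852]
9.7417 0.15622454393201216 [-0.04958858  0.03570696 -1.03988509] [0.5932387  0.27296681 0.42578598]
scene 0.13 70 [0.5886 0.2409 0.1202] [0.6016 0.2761 0.1303] [0.603  0.3029 0.1396]
scene 0.15 78 [0.59   0.2411 0.1401] [0.6016 0.2764 0.1494] [0.6032 0.3027 0.1597]
scene 0.17 75 [0.5962 0.2411 0.1604] [0.6018 0.2736 0.1704] [0.6028 0.303  0.18  ]
scene 0.19 102 [0.5883 0.2531 0.1808] [0.5999 0.2763 0.1882] [0.6032 0.3089 0.1995]
top 0.13 27 [0.5834 0.242  0.1215] [0.5847 0.2598 0.1279] [0.5983 0.2941 0.14  ]
top 0.15 30 [0.5837 0.2404 0.1407] [0.5848 0.255  0.1486] [0.5973 0.288  0.1596]
top 0.17 21 [0.584  0.2418 0.1603] [0.5847 0.262  0.1658] [0.5983 0.283  0.1797]
top 0.19 33 [0.5839 0.2351 0.1802] [0.5862 0.2636 0.1869] [0.5971 0.2813 0.2   ]
```

View pics/over.png

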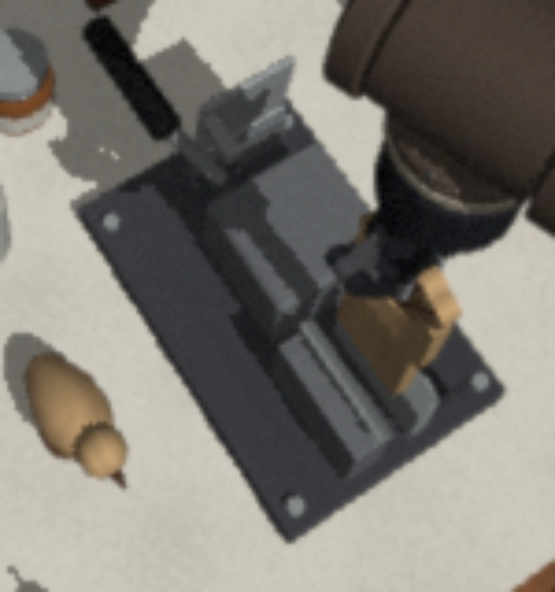

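The picture shows the tail upright over the slot, with its foot edge at about (400,385). In both cameras the tail centre matches the slot centre to about 1 mm (scene 0.595, top 0.5915 for each), and y ≈ 0.272. So I'll lower it and let go.

Run:
```python
from h import *
from rig import manip,optics
manip.move_l([CX,CY,.045+2*G],speed=.12)
f0=manip.read_state()['force']
for b in (.035,.028,.024,.022,.021):
    manip.move_l([CX,CY,b+2*G],speed=.06)
    s=manip.read_state(); print(b,(s['force']-f0).round(2))
    if abs(s['force']-f0)[2]>3: break
manip.open_jaws(); manip.wait(.2)
manip.move_l([CX,CY,.43],speed=.15); manip.wait(.2)
s=manip.read_state(); print(s['clock'],s['force'])
for n in ("scene","top"):
    p,d=optics.grab_frame(n); np.savez(n+"3.npz",p=p,d=d,**optics.calibration(n))
    q,Q=cloud(n+"3")
    def sel(x,y,z): return Q[(Q[...,0]>x[0])&(Q[...,0]<x[1])&(Q[...,1]>y[0])&(Q[...,1]<y[1])&(Q[...,2]>z[0])&(Q[...,2]<z[1])]
    for zz in (.11,.13,.15,.17,.19):
        t=sel((.56,.64),(.22,.33),(zz-.01,zz+.01))
        if len(t): print(n,zz,len(t),t.min(0).round(4),np.median(t,0).round(4),t.max(0).round(4))
    if n=="scene": cv2.imwrite("pics/put.png",cv2.resize(p[230:390,280:430],None,fx=3.7,fy=3.7))
```

```text
0.035 [-0.09  1.   -0.57]
0.028 [-0.5   1.76  1.11]
0.024 [ 0.03  0.2  -0.46]
0.022 [-0.04  0.61  0.23]
0.021 [ 0.11 -0.31  0.36]
13.8583 [-0.00139113 -0.02615742 -0.86412846]
scene 0.11 56 [0.5892 0.2399 0.1003] [0.6013 0.2921 0.1099] [0.6175 0.3088 0.12  ]
scene 0.13 42 [0.5894 0.2489 0.1214] [0.6015 0.2923 0.1317] [0.6025 0.3087 0.1396]
scene 0.15 70 [0.5874 0.2577 0.1402] [0.6014 0.2899 0.1492] [0.6027 0.3087 0.16  ]
scene 0.17 83 [0.5875 0.2606 0.1604] [0.6014 0.2921 0.1729] [0.6029 0.3098 0.18  ]
scene 0.19 146 [0.5866 0.2462 0.18  ] [0.5953 0.2808 0.1872] [0.6025 0.3084 0.194 ]
top 0.11 24 [0.568  0.2354 0.1004] [0.5848 0.2457 0.1071] [0.5975 0.2994 0.1191]
top 0.13 21 [0.5838 0.2351 0.12  ] [0.585  0.24   0.1279] [0.5981 0.2925 0.1399]
top 0.15 30 [0.5837 0.2357 0.1403] [0.5844 0.2537 0.148 ] [0.5968 0.2915 0.1598]
top 0.17 48 [0.583  0.234  0.1607] [0.5847 0.2439 0.1756] [0.5984 0.2852 0.18  ]
top 0.19 82 [0.5837 0.2395 0.1802] [0.5916 0.2632 0.1857] [0.598  0.2829 0.1942]
```

View pics/put.png

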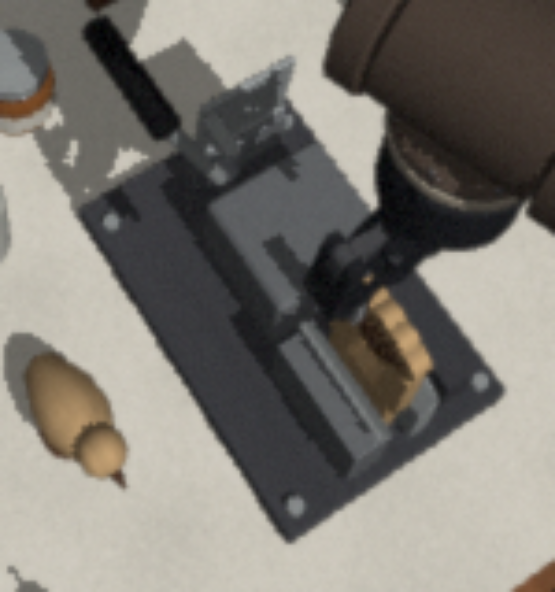

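The tail stands upright and free in the slot, foot near (395,415). Its top is at z ≈ 0.19 and its faces are vertical to within 1 mm. The catch comes next, pushed with shut fingers.

Run:
```python
from h import *
from rig import manip,optics
X=CX-.05
manip.move_l([X,.127,.44],speed=.2)
manip.gripper_close(20)
manip.move_l([X,.127,.300],speed=.15)
manip.move_l([X,.03,.300],speed=.1)
s=manip.read_state(); print(s['clock'],s['force'])
manip.move_l([X,.03,.44],speed=.2)
manip.open_jaws()
b=bar(0); manip.move_l([b[0],b[1],b[2]+.07],speed=.2)
s=manip.read_state(); print(s['clock'],s['force'])
p,d=optics.grab_frame("scene"); np.savez("scene4.npz",p=p,d=d,**optics.calibration("scene"))
q,Q=cloud("scene4"); m=(Q[...,0]>.5)&(Q[...,0]<.6)&(Q[...,1]>-.03)&(Q[...,1]<.1)&(Q[...,2]>.05)&(Q[...,2]<.17); t=Q[m]; print(len(t),t.min(0),np.median(t,0),t.max(0))
cv2.imwrite("pics/catch.png",cv2.resize(p[210:380,270:430],None,fx=3.4,fy=3.4))
```

```text
17.85 [ 0.14130454 -0.72423032  0.3132748 ]
20.1917 [ 0.0142106  -0.15832907  0.0185438 ]
777 [ 0.52420726 -0.00571606  0.05034281] [0.56238407 0.04713618 0.07233535] [0.59966348 0.09940677 0.10761923]
```

View pics/catch.png

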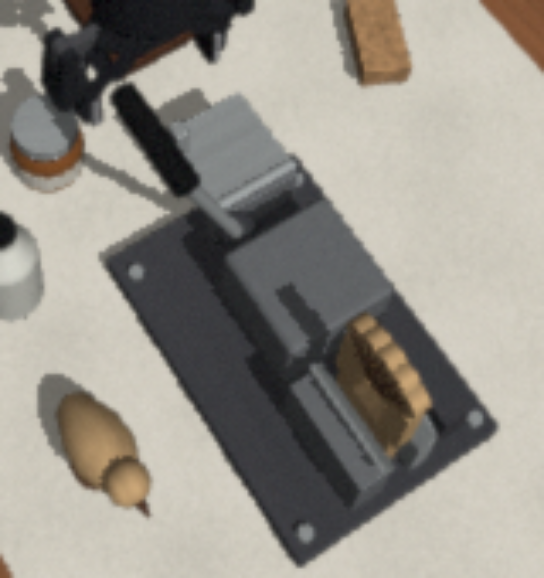

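The catch plate lies flat at about (235,150), z ≈ 0.07, and the lever is still at rest. Now I grip the lever and pull it along its arc.

Run:
```python
from h import *
from rig import manip,optics
manip.move_l(bar(0),speed=.1)
manip.gripper_close(40)
s=manip.read_state(); print(s['clock'],s['finger_gap'],s['force'])
for q in np.linspace(.1,.9,9):
    manip.move_l(bar(q),speed=.08); s=manip.read_state(); print(round(q,2),s['finger_gap'].round(3),s['force'].round(1))
manip.wait(.5)
s=manip.read_state(); print(s['clock'],s['force'],s['eef_pos']-np.array(bar(.9)))
for n in ("scene","top"):
    p,d=optics.grab_frame(n); np.savez(n+"5.npz",p=p,d=d,**optics.calibration(n))
    if n=="scene": cv2.imwrite("pics/pull.png",cv2.resize(p[180:380,240:440],None,fx=2.9,fy=2.9))
    q,Q=cloud(n+"5")
    for a,(x,y,z) in dict(movlip=((.56,.592),(.225,.33),(.084,.094)),tail=((.57,.63),(.23,.32),(.13,.2)),tailtip=((.57,.63),(.23,.32),(.18,.2)),grip=((.47,.55),(-.0,.13),(.19,.235))).items():
        t=Q[(Q[...,0]>x[0])&(Q[...,0]<x[1])&(Q[...,1]>y[0])&(Q[...,1]<y[1])&(Q[...,2]>z[0])&(Q[...,2]<z[1])]
        if len(t): print(n,a,len(t),np.percentile(t,[1,50,99],axis=0).round(3).tolist())
```

```text
21.6917 0.24652580233674434 [1.89436251 0.5809611  1.84177241]Traceback (most recent call last):
  File "<stdin>", line 7, in <module>
AttributeError: 'float' object has no attribute 'round'
```

A print bug stopped the script after the first arc step, at q = 0.1, with the lever still held. I'll carry on from there.

Run:
```python
from h import *
from rig import manip,optics
for q in np.linspace(.2,.9,8):
    manip.move_l(bar(q),speed=.08); s=manip.read_state(); print(round(q,2),round(s['finger_gap'],3),s['force'].round(1))
manip.wait(.5)
s=manip.read_state(); print(s['clock'],s['force'],s['eef_pos']-np.array(bar(.9)))
for n in ("scene","top"):
    p,d=optics.grab_frame(n); np.savez(n+"5.npz",p=p,d=d,**optics.calibration(n))
    if n=="scene": cv2.imwrite("pics/pull.png",cv2.resize(p[180:380,240:440],None,fx=2.9,fy=2.9))
    q,Q=cloud(n+"5")
    for a,(x,y,z) in dict(movlip=((.56,.592),(.225,.33),(.084,.094)),tail=((.57,.63),(.23,.32),(.13,.2)),tailtip=((.57,.63),(.23,.32),(.18,.2)),grip=((.47,.55),(-.0,.13),(.19,.235))).items():
        t=Q[(Q[...,0]>x[0])&(Q[...,0]<x[1])&(Q[...,1]>y[0])&(Q[...,1]<y[1])&(Q[...,2]>z[0])&(Q[...,2]<z[1])]
        if len(t): print(n,a,len(t),np.percentile(t,[1,50,99],axis=0).round(3).tolist())
```

```text
0.2 0.242 [5.6 0.4 8.3]
0.3 0.239 [5.5 0.1 5.7]
0.4 0.245 [ 4.3 -0.   4.7]
0.5 0.238 [ 4.1 -0.2  6.6]
0.6 0.244 [ 5.  -0.5  3.6]
0.7 0.243 [ 4.4 -0.7  2.8]
0.8 0.245 [ 4.6 -0.5  3.3]
0.9 0.239 [ 7.5 -0.3  3.5]
25.4167 [ 6.55466256 -0.60255917  4.08249187] [ 1.26796570e-03 -6.40760298e-05  4.82788419e-04]
scene movlip 23 [[0.577, 0.304, 0.085], [0.585, 0.311, 0.089], [0.59, 0.317, 0.094]]
scene tail 427 [[0.594, 0.235, 0.131], [0.606, 0.275, 0.178], [0.609, 0.309, 0.192]]
scene tailtip 203 [[0.594, 0.238, 0.18], [0.601, 0.274, 0.186], [0.608, 0.306, 0.192]]
scene grip 288 [[0.487, 0.049, 0.192], [0.512, 0.075, 0.214], [0.532, 0.11, 0.234]]
top movlip 76 [[0.575, 0.23, 0.084], [0.582, 0.277, 0.09], [0.591, 0.318, 0.094]]
top tail 242 [[0.589, 0.235, 0.131], [0.594, 0.268, 0.179], [0.604, 0.307, 0.192]]
top tailtip 112 [[0.59, 0.24, 0.18], [0.597, 0.27, 0.187], [0.604, 0.303, 0.192]]
```

View pics/pull.png

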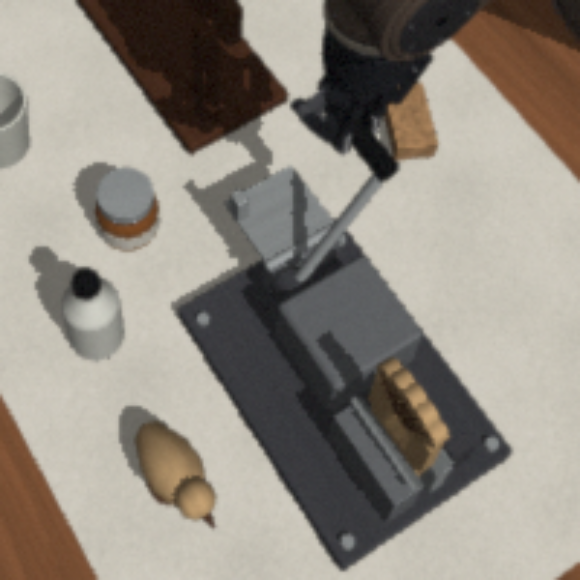

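The lever is pulled to the front, with its rod from (300,275) to (385,170). The catch lies flat. The tail is upright and about 5.5 mm further in +x, pressed against the fixed jaw. I'll nudge the lever slightly into the stop for margin and then hand in.

Run:
```python
from h import *
from rig import manip,optics
manip.move_l(bar(.925),speed=.04); manip.wait(.6)
s=manip.read_state(); e=s['eef_pos']; print(s['clock'],s['finger_gap'],s['force'],e, 'angle',.35+np.arcsin((CX-e[0])/.17))
q,Q0=cloud("scene0"); q,Q=cloud("scene5")
n=0
p,d=optics.grab_frame("top"); np.savez("top6.npz",p=p,d=d,**optics.calibration("top"))
a=np.load("top0.npz")['p']; g=cv2.absdiff(a,p).max(2)
for k,(u,v) in dict(bird=(230,130),glue=(280,130),pot=(359,133),varnish=(309,158),sander=(293,259),brush=(175,280),blank=(400,214)).items(): print(k,float((g[v-12:v+12,u-15:u+15]>40).mean()).__round__(3))
manip.sign_off(); print(manip.read_state()['force'])
```

```text
26.375 0.24408558015551496 [13.17345396  0.29419533  7.81956597] [0.50301042 0.05490971 0.35885505] angle 0.9099161982909226
bird 0.0
glue 0.0
pot 0.0
varnish 0.151
sander 0.006
brush 0.0
blank 0.071
the job is handed in; nothing more can be done
the job is handed in; nothing more can be done
```

I finished the job and handed it in at about 26 s of the 59 s allowed. No verdict was reported.

**What I did**
- I lifted the fan tail off its peg, drew it clear of the stand, stood it in the slot and let go.
- I flipped the catch over with shut fingers while the lever was at rest, then pulled the lever along its arc and kept hold of it.

**Last checks**
- **Lever:** the arm position puts it at about 0.91 rad, against the stop. The wrist reads about 13 N along x with the fingers closed on the grip.
- **Catch:** it lies flat. The last picture of it is from just before the final small push on the lever.
- **Tail:** it stood upright on the slot floor, about 5–6 mm towards the fixed jaw, in images also taken before that final push. I could not measure the jaw's force directly; I infer it from the tail having moved onto the fixed jaw.
- **Bystanders:** comparing overhead pictures from start and finish, the bird, glue, pot and brush showed no change and the sander almost none. The regions around the varnish (15 % of pixels) and the blank (7 %) did change. The likely causes are the lever's or arm's shadow and the missing tail, but I did not check this separately.

One script stopped on a print error partway through the pull. The lever stayed held, and I continued from that point.

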